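# Back off a knurled clamp nut and swing the hold-down bar off the pattern board

### The arm

A 6-joint arm with a two-finger parallel gripper is mounted at the origin on the work surface. World frame = base frame: x ahead of the robot, y to its left, z up, the work surface at z = 0. Lengths are in m, angles in rad, forces in N, time in s.
With the tool pointing down it reaches from about 0.275 to 0.825 m from the base axis. Payload 4.9 kg.
Tool frame: the origin (TCP) lies at the very end of the fingers, on their centre line; the grasp point (between the pads) lies behind it (r.tcp_to_grasp is the z of the grasp point in the tool frame, in m); z points along the fingers, y is the line along which they close (so a half turn about z gives the same grasp; the last joint's range is limited). The gripper opens to 85 mm and grips with 20 to 120 N. Pads are 22 mm wide; open, the fingers measure 114 mm over their backs; the gripper's body (76 mm by 85 mm) begins 54 mm behind the grasp point. The pads swing forward as they close: fully open they stand 13 mm farther back than shut.
Start: joints at [-1.391, 0.326, -0.193, 1.052, 0, 1.437], TCP at [0.17, -0.523, 0.231] pointing down, gripper open.
Joint ranges: [-2.65, 2.65], [-0.97, 1.79], [-1.3, 1.35], [-1.93, 2.1], [-1.47, 1.37], [-3.14, 3.14]. Speed limits (rad/s): [2.57, 2.57, 3.14, 3.14, 3.14, 3.14].

### API

Orientations are given as a rotation vector (axis times angle).
In Python, from plant import r gives the robot as it stands. The module is installed in compiled form; this text tells all that it offers.
- The arm moves only by the shell command python3 -m creep 'ROWS' [FORCE]. ROWS is JSON, a list of rows, each a list of 3 entries, a list of its own where there are three numbers: the shift along the tool's x, y, z in m, then the turn, a rotation vector about the tool's x, y, z in rad, then the closure in counts, from 0 (fully open) to 255 (shut). In form: [[[dx, dy, dz], [ax, ay, az], gripper], ...]. A call has 1 to 10 rows; each row shifts and turns the commanded pose from where the row before left it, along the tool's axes as they then stand; what a row does not reach is not made up. A row lasts 1/10 s, in which the tool goes at most 50 mm and 8.59 degrees, less where a joint would pass 70% of its speed; a pose out of reach is approached as far as the arm can. A call with a gripper value outside its range is refused whole. The fingers move at their own pace and stop on an object; FORCE is the grip in N (left out, the last holds). Time passes only in rows, so rows that do not move let the fingers close. It gives the time, the measured TCP pose, the force, the opening and the grip force at its end, in the units of the state.
- r.read_state(): the state, without advancing time (a new reading comes with each control period).
- r.read_camera(name): name is "side" or "top"; returns the picture (480x640x3 uint8, blue, green, red); there is no depth.
- r.camera_params(name): a dict with "fovy" (degrees; the focal length in pixels is half the picture's height over the tangent of half this angle, whatever the lens; pixels are square), "cx", "cy" (the principal point, pixels), "rvec" (rotation vector, rad) and "tvec" (3), from world to camera coordinates, as OpenCV has them. Camera axes: x right, y down, z forward; pixel columns grow to the right and rows downward; lengths in m; the calibration is good to about 2 mm. A picture is of the moment at which its call begins. camera_params takes no time and is no camera call.
- r.job_done(): hands the job in; it is judged then, once.
The state is a dict: "t": time; "joint_pos": joint angles; "qvel": joint speeds; "effort": joint torques, N m; "eef_pos": TCP position; "ee_rot": TCP orientation; "ft_force": force on the tool from outside, world axes, zero at the start; "moment": the same for the moment, N m; "grip_width": finger opening in m; "grasp_force": force on a finger pad.
Only numpy, scipy, OpenCV 4.12 (cv2) and the standard library are available. Lean on these libraries where they do the work, as an engineer would, in place of code of your own. Each camera call takes 0.05 s, during which the arm holds its last target. There are 200 camera calls.

### The job

Free the wooden pattern board from its hold-down clamp, using only the outside of the fingertips: pinch and lift nothing, and press lightly. Roll a fingertip round the nut's knurled rim, anticlockwise seen from above, until the nut has turned two full turns (to within a quarter turn) from where it stands now. Then push the steel bar round sideways, either way, until it lies wholly off the board, leaving the board and the other things on the bench where they are.

Things in the scene. Friction and masses are not known exactly. Their poses are not given: they have to be found in the camera images.
- clamp: fixed part of the clamp: aluminium T-slot bed on the bench, 80 x 360 (along its y) x 16 mm high, with an upright 10 mm stud in its middle, its end 76 mm above the bench. Origin: on the stud's axis at bench height; z up; x points from the stud towards the board, whose near edge runs along y about 50 mm from the stud
- nut (a joint): angle of the knurled nut, rad, not wrapping: 0 = tight (starts 0 to 0.3), grows anticlockwise from above (loosening), at most 22. Needs 0.04 N m, so friction of a 4 to 10 N push on the rim turns it; stays put when left. Each turn lifts nut and bar 3 mm. A fingertip carried round it without turning rolls on the rim: the nut turns 1.2 to 1.5 times as far as the finger goes round the stud
- nut_rim (a point): centre of the knurled rim, on the stud axis, 49.5 mm above the bench when tight. The rim is 63 mm in diameter over 32 upright ridges and 18 mm high; the bar's top lies 13.5 mm below this point, the nut's top face 9 mm above it. Round the rim all is free above the bar's top for 60 mm outwards
- nut_dimple (a point): the one dark drilled dimple, 8 mm across, in the nut's top face, 21 mm from the stud axis; it goes round with the nut and shows its turns
- bar (a joint): swing of the hold-down bar about the stud, rad; 0 = along the bed's +x, over the board; positive anticlockwise from above, limits -1.7 and 1.7. A pin under its heel sits 4 mm deep in the bed and holds it until the nut has lifted it (about 1.4 turns); then 1 N at the toe swings it, and it stays where left. Beyond 1.2 either way it is wholly off the board
- bar_toe (a point): top of the bar's rounded toe, 85 mm from the stud axis, 36 mm above the bench when clamped. The dark steel bar is 30 mm wide, 8 mm thick, its underside 28 mm above the bench when clamped; it runs from 38 mm behind the stud to 100 mm in front. A foot 22 mm in diameter below this point stands on the board, a heel block is behind the stud
- template: the loose pattern board of plain light wood, 18 mm thick, 160 mm along its x and 320 mm along its y, far corners rounded, 0.9 kg. Origin: centre of the underside; its straight near edge lies 80 mm from the origin on its -x side
- tape: a tape measure, 76 x 44 x 64 mm high, standing on the board; origin at the middle of its underside; leave it alone
- marker: a felt marker, 135 mm long and 15 mm thick, lying on the board along its own x; origin at its middle, underside; leave it alone
- roller: a laminating roller with a wooden handle lying on the bench, 225 mm long along its own x and 85 mm wide over the roller, 32 mm high; origin under the middle of its length; leave it alone

How it is judged:
By the outcome, as a careful person would: the job done as asked, in the order asked, and still so for the second after the job is handed in, with the robot touching nothing.
It also fails if it takes over 72 s, if anything falls off the work surface, if the arm or the gripper's body presses on something with over 40 N, if the wrist force passes 120 N, or if a joint passes its speed limit or range.

## Working session

There is one attempt and no reset: what is moved stays moved. The work goes in short steps, Python scripts to look and compute and a shell command to move; the robot and the scene stay as the last step left them, time stands still between calls to the robot, and variables do not carry over. Pictures are saved under pics/ and viewed, at most 10 in all, crops included, and the job is handed in when it is done.

```bash
mkdir -p pics; python3 - <<'E'
from plant import r
import cv2
for n in("top","side"):
    cv2.imwrite(f"pics/{n}0.png",r.read_camera(n)); print(n,r.camera_params(n))
s=r.read_state(); print(s['t'],s['eef_pos'],s['ee_rot'],s['ft_force'],s['grip_width'],r.tcp_to_grasp)
E
```

```text
top {'fovy': 43.56484915865952, 'cx': 311.6745202264222, 'cy': 226.280495466076, 'rvec': array([ 2.04186381, -2.19422246,  0.22598215]), 'tvec': array([-0.00116349,  0.54686128,  1.11344985])}
side {'fovy': 57.01273917613696, 'cx': 325.0065341756491, 'cy': 242.71216024841917, 'rvec': array([ 2.35859705, -0.22947583,  0.08213793]), 'tvec': array([-0.52558233,  0.09149084,  0.88261047])}
0.1 [ 0.16969494 -0.52261677  0.23056106] [-3.10144878e+00 -4.90585050e-01  1.09819836e-05] [-0.67940591 -0.29049218 -0.10030672] 0.08531477548982985 -0.0187
```

View pics/top0.png

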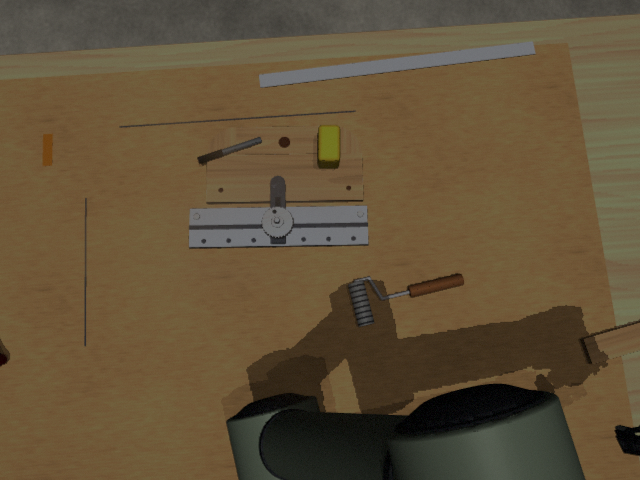

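View pics/side0.png

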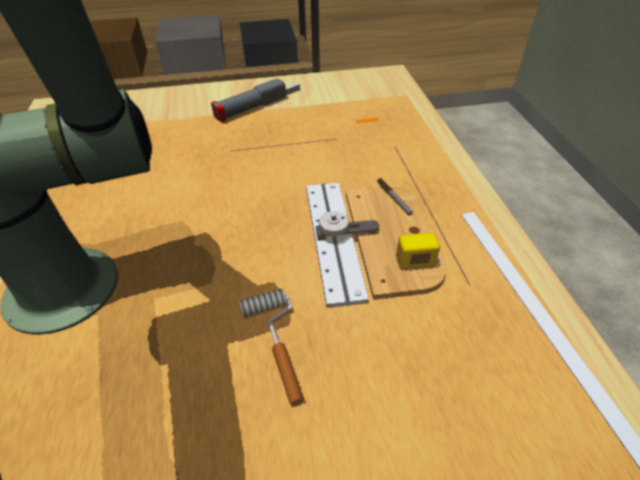

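The top view shows the nut at about (277,222), the bar toe at (278,183), the tape at (329,146), the marker at (230,150) and the roller at (400,290). The side view agrees, with the nut at about (333,220). I'll convert these to positions and look at a nut crop.

```bash
cat > h.py <<'E'
import cv2, numpy as np
from plant import r
def cam(n):
    p=r.camera_params(n); f=240/np.tan(np.radians(p['fovy']/2))
    return np.array([[f,0,p['cx']],[0,f,p['cy']],[0,0,1]]),cv2.Rodrigues(p['rvec'])[0],p['tvec']
def plane(n,uv,z):
    K,R,t=cam(n); d=R.T@np.linalg.solve(K,[*uv,1]); c=-R.T@t
    return c+d*(z-c[2])/d[2]
def pix(n,X):
    K,R,t=cam(n); q=K@(R@np.asarray(X)+t); return q[:2]/q[2]
E
python3 - <<'E'
from h import *
for n,l in(("top",[("nut",277,220,.0585),("toe",278,183,.036),("toe end",278,177,.036),("tape",329,132,.064),("markerA",199,160,.026),("markerB",261,139,.026),("bed",190,209,.016),("bed",367,206,.016),("bed",189,248,.016),("bed",368,245,.016)]),("side",[("nut",333,218,.0585),("toe",374,227,.036)])):
    for k,u,v,z in l: print(n,k,plane(n,(u,v),z).round(3))
a=cv2.imread("pics/top0.png")[170:260,230:330]; b=cv2.imread("pics/side0.png")[185:260,300:400]
cv2.imwrite("pics/c1.png",np.hstack([cv2.resize(x,(400,400*x.shape[0]//x.shape[1]),interpolation=cv2.INTER_CUBIC)[:300] for x in(a*1,b)]))
E
```

```text
top nut [0.562 0.026 0.058]
top toe [0.643 0.02  0.036]
top toe end [0.655 0.02  0.036]
top tape [ 0.733 -0.089  0.064]
top markerA [0.706 0.179 0.026]
top markerB [0.742 0.05  0.026]
top bed [0.607 0.202 0.016]
top bed [ 0.587 -0.156  0.016]
top bed [0.527 0.206 0.016]
top bed [ 0.507 -0.151  0.016]
side nut [0.56  0.034 0.058]
side toe [0.645 0.013 0.036]
```

View pics/c1.png

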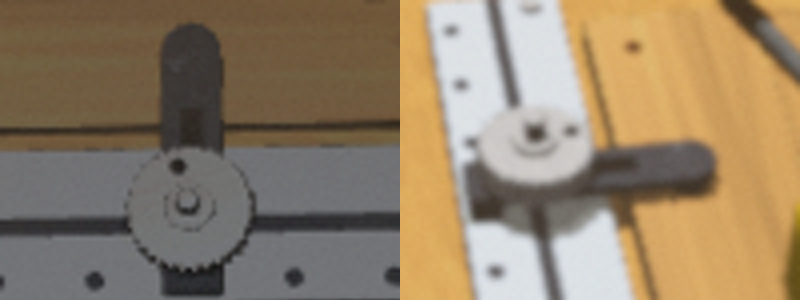

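The crop shows the nut's top centre at top-image (277.5,222) and side-image (334.2,221.7). The dimple is at top (274.5,211), slightly left of the bar direction. The stud comes out near (0.557,0.025) and the bed yaw near -0.056, which fits the toe distance. Next I move over, turning the tool square to the world and shutting the fingers.

```bash
python3 - <<'E'
from h import *
for n,u,v in(("top",277.5,221.8),("side",334.2,221.7)): print(n,plane(n,(u,v),.0585).round(4))
d=plane("top",(274.5,211.2),.0585)-plane("top",(277.5,221.8),.0585); print("dimple r,ang",np.hypot(*d[:2]),np.arctan2(d[1],d[0]))
E
python3 -m creep '[[[0,0,0],[0,0,0.105],255],[[0,0,0],[0,0,0.105],255],[[0,0,0],[0,0,0.104],255],[[0.03,-0.035,0],[0,0,0],255],[[0.03,-0.04,0],[0,0,0],255],[[0.03,-0.04,0],[0,0,0],255],[[0.03,-0.04,0],[0,0,0],255],[[0.03,-0.04,0],[0,0,0],255],[[0.03,-0.04,0],[0,0,0],255],[[0.03,-0.04,0],[0,0,0],255]]'
```

```text
top [0.5584 0.0252 0.0585]
side [0.5597 0.0223 0.0585]
dimple r,ang 0.022005181634068463 0.20845777882467553
t: 1.1
eef_pos: [0.3805, -0.2463, 0.2312]
ee_rot: [-3.142, 0.001, 0.0]
ft_force: [1.2, -0.5, -0.6]
grip_width: 0.0
grasp_force: 0.0
```

```bash
python3 -m creep '[[[0.035,-0.039,0],[0,0,0],255],[[0.035,-0.039,0],[0,0,0],255],[[0.036,-0.039,0],[0,0,0],255],[[0.036,-0.039,0],[0,0,0],255],[[0.036,-0.040,0],[0,0,0],255],[[0,0,0.04],[0,0,0],255],[[0,0,0.04],[0,0,0],255],[[0,0,0.04],[0,0,0],255],[[0,0,0.04],[0,0,0],255],[[0,0,0.02],[0,0,0],255]]'
python3 - <<'E'
from h import *
s=r.read_state(); print(s['eef_pos'],s['ft_force'],s['joint_pos'])
a=r.read_camera("top")[160:280,210:330]; b=r.read_camera("side")[120:270,270:420]
cv2.imwrite("pics/c2.png",np.hstack([cv2.resize(x,(400,400),interpolation=cv2.INTER_CUBIC) for x in(a,b)]))
E
```

```text
t: 2.1
eef_pos: [0.5452, -0.0624, 0.0475]
ee_rot: [-3.14, -0.0, 0.009]
ft_force: [-0.8, -0.8, -0.1]
grip_width: 0.0002
grasp_force: 0.0
[ 0.54520577 -0.06236456  0.04754232] [-0.82474244 -0.76959519 -0.08071526] [-2.48400538e-01  5.18564632e-01 -4.20501616e-01  6.37309003e-01
 -3.10616792e-05  2.89317409e+00]
```

View pics/c2.png

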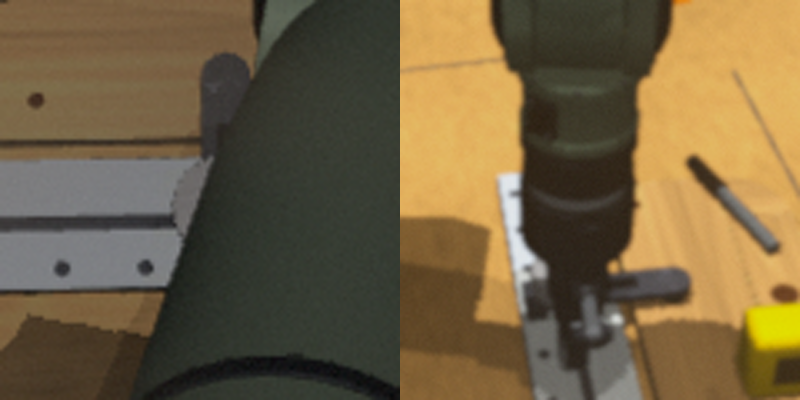

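The tool is beside the nut on the robot's right and clear of it. The last joint is at 2.89 rad, too near its limit, so I turn the tool a quarter turn back.

```bash
python3 -m creep '[[[0,0,0],[0,0,-0.149],255],[[0,0,0],[0,0,-0.149],255],[[0,0,0],[0,0,-0.149],255],[[0,0,0],[0,0,-0.149],255],[[0,0,0],[0,0,-0.149],255],[[0,0,0],[0,0,-0.149],255],[[0,0,0],[0,0,-0.149],255],[[0,0,0],[0,0,-0.149],255],[[0,0,0],[0,0,-0.149],255],[[0,0,0],[0,0,-0.149],255]]'
python3 -m creep '[[[0,0,0],[0,0,-0.081],255],[[0,0,0],[0,0,0],255],[[0,0,0],[0,0,0],255]]'
python3 -c "
from h import *
s=r.read_state();print(s['eef_pos'],cv2.Rodrigues(s['ee_rot'])[0].round(3),s['joint_pos'].round(2) if hasattr(s['joint_pos'],'round') else s['joint_pos'])"
```

```text
t: 3.2
eef_pos: [0.549, -0.0635, 0.053]
ee_rot: [2.302, 2.135, 0.002]
ft_force: [-0.1, -0.8, 1.0]
grip_width: 0.0001
grasp_force: 0.0
t: 3.5
eef_pos: [0.5486, -0.0634, 0.0523]
ee_rot: [2.222, 2.219, 0.001]
ft_force: [-0.8, 0.2, -0.0]
grip_width: -0.0
grasp_force: 0.0
[ 0.54864639 -0.06335106  0.05231793] [[ 0.002  1.     0.001]
 [ 1.    -0.002 -0.   ]
 [-0.     0.001 -1.   ]] [-0.25  0.51 -0.41  0.64 -0.    1.32]
```

```bash
python3 -m creep '[[[0,0,0.006],[0,0,0],255],[[0.01,0,0],[0,0,0],255],[[0.01,0,0],[0,0,0],255],[[0.01,0,0],[0,0,0],255],[[0.007,0,0],[0,0,0],255],[[0,0,0],[0,0,0],255]]'
python3 -m creep '[[[0.003,0,0],[0,0,0],255],[[0,0,0],[0,0,0],255]]'
python3 -m creep '[[[0.003,0,0],[0,0,0],255],[[0,0,0],[0,0,0],255]]'
python3 -m creep '[[[0.002,0,0],[0,0,0],255],[[0,0,0],[0,0,0],255]]'
```

```text
t: 4.1
eef_pos: [0.5478, -0.0248, 0.0453]
ee_rot: [-2.219, -2.223, 0.0]
ft_force: [-0.1, -1.0, 0.2]
grip_width: 0.0001
grasp_force: 0.0
t: 4.3
eef_pos: [0.548, -0.023, 0.0453]
ee_rot: [2.221, 2.222, 0.0]
ft_force: [-0.4, 0.4, 0.2]
grip_width: 0.0001
grasp_force: 0.0
t: 4.5
eef_pos: [0.5479, -0.0201, 0.0453]
ee_rot: [-2.222, -2.221, -0.0]
ft_force: [-0.5, 0.4, 0.1]
grip_width: -0.0001
grasp_force: 0.0
t: 4.7
eef_pos: [0.5479, -0.0181, 0.0453]
ee_rot: [-2.221, -2.221, -0.0]
ft_force: [0.2, -0.3, 0.4]
grip_width: -0.0001
grasp_force: 0.0
```

Near the expected touch point now; I step on in millimetres.

```bash
python3 -m creep '[[[0.001,0,0],[0,0,0],255],[[0,0,0],[0,0,0],255]]'|sed -n '2p;4p'
python3 -m creep '[[[0.001,0,0],[0,0,0],255],[[0,0,0],[0,0,0],255]]'|sed -n '2p;4p'
```

```text
eef_pos: [0.5479, -0.0171, 0.0453]
ft_force: [-0.2, -0.6, -0.6]
eef_pos: [0.5479, -0.0161, 0.0453]
ft_force: [0.5, -0.7, -0.1]
```

```bash
python3 -m creep '[[[0.001,0,0],[0,0,0],255],[[0,0,0],[0,0,0],255]]'|sed -n '2p;4p'
```

```text
eef_pos: [0.5479, -0.015, 0.0453]
ft_force: [0.1, 0.1, -0.1]
```

```bash
python3 -m creep '[[[0.001,0,0],[0,0,0],255],[[0,0,0],[0,0,0],255]]'|sed -n '2p;4p'
python3 -m creep '[[[0.001,0,0],[0,0,0],255],[[0,0,0],[0,0,0],255]]'|sed -n '2p;4p'
```

```text
eef_pos: [0.548, -0.0144, 0.0453]
ft_force: [-0.4, -0.6, -0.7]
eef_pos: [0.548, -0.014, 0.0454]
ft_force: [-0.5, -5.4, 0.3]
```

```bash
python3 -m creep '[[[0.001,0,0],[0,0,0],255],[[0,0,0],[0,0,0],255]]'|sed -n '2p;4p'
```

```text
eef_pos: [0.548, -0.0138, 0.0454]
ft_force: [0.2, -7.5, 0.3]
```

Contact is at y≈-0.014, with about 3–4 N per mm of commanded press. I start rolling with +x tangential motion.

```bash
python3 -m creep '[[[0,0.004,0],[0,0,0],255],[[0,0.004,0],[0,0,0],255],[[0,0.004,0],[0,0,0],255]]'|sed -n '2p;4p'
python3 -m creep '[[[0,0.004,0],[0,0,0],255],[[0.001,0.004,0],[0,0,0],255]]'|sed -n '2p;4p'
```

```text
eef_pos: [0.5597, -0.0143, 0.0454]
ft_force: [-1.4, -8.7, 1.7]
eef_pos: [0.5679, -0.0139, 0.0455]
ft_force: [-1.5, -10.5, 1.5]
```

```bash
python3 - <<'E'
from h import *
a=r.read_camera("top")[160:280,210:330]; b=r.read_camera("side")[170:270,290:390]
cv2.imwrite("pics/c3.png",np.hstack([cv2.resize(x,(400,400),interpolation=cv2.INTER_CUBIC) for x in(a,b)]))
E
```

```text
(no output)
```

View pics/c3.png

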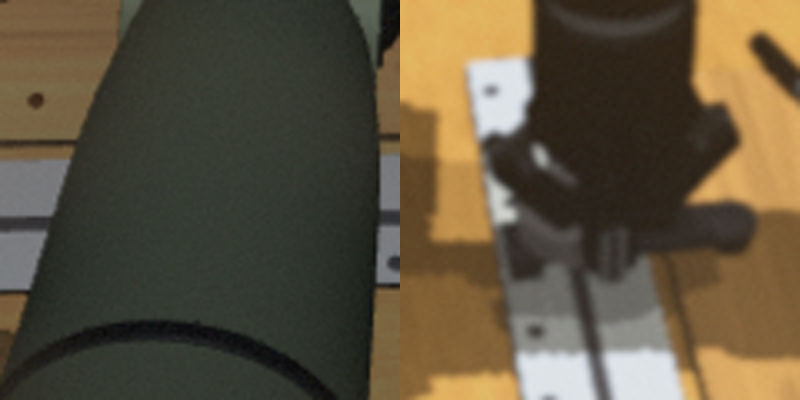

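The x reaction of -1.5 N matches the nut turning (1.3 N was expected). I carry on round the corner, reading the force at each step.

```bash
f(){ sed -n '2p;4p'|tr '\n' ' '; echo; }
python3 -m creep '[[[0.001,0.008,0],[0,0,0],255]]'|f
python3 -m creep '[[[0.003,0.0076,0],[0,0,0],255]]'|f
python3 -m creep '[[[0.005,0.0065,0],[0,0,0],255]]'|f
```

```text
eef_pos: [0.5758, -0.0126, 0.0456] ft_force: [0.6, -6.2, 1.1] 
eef_pos: [0.5844, -0.0086, 0.0456] ft_force: [-0.1, -3.0, 0.4] 
eef_pos: [0.5914, -0.0033, 0.0457] ft_force: [1.5, -5.8, 0.2]
```

```bash
f(){ sed -n '2p;4p'|tr '\n' ' '; echo; }
python3 -m creep '[[[0.0065,0.0045,0],[0,0,0],255]]'|f
python3 -m creep '[[[0.0077,0.0025,0],[0,0,0],255]]'|f
python3 -m creep '[[[0.0081,0.001,0],[0,0,0],255]]'|f
```

```text
eef_pos: [0.5972, 0.0031, 0.0461] ft_force: [4.8, -5.4, 0.1] 
eef_pos: [0.6009, 0.0112, 0.0463] ft_force: [6.4, -4.4, -1.0] 
eef_pos: [0.6027, 0.0198, 0.0466] ft_force: [7.3, -3.5, -1.1]
```

```bash
f(){ sed -n '2p;4p'|tr '\n' ' '; echo; }
python3 -m creep '[[[0.008,0,0],[0,0,0],255]]'|f
python3 -m creep '[[[0.008,-0.001,0],[0,0,0],255]]'|f
python3 -m creep '[[[0.008,-0.002,0],[0,0,0],255]]'|f
```

```text
eef_pos: [0.6032, 0.0284, 0.0467] ft_force: [9.4, -2.3, -1.4] 
eef_pos: [0.6026, 0.0369, 0.0469] ft_force: [9.9, -0.3, -1.6] 
eef_pos: [0.6001, 0.0456, 0.0469] ft_force: [6.3, 0.6, -0.6]
```

```bash
f(){ sed -n '2p;4p'|tr '\n' ' '; echo; }
python3 -m creep '[[[0.0066,-0.005,0],[0,0,0],255]]'|f
python3 -m creep '[[[0.0052,-0.0063,0],[0,0,0],255]]'|f
python3 -m creep '[[[0.0035,-0.0073,0],[0,0,0],255]]'|f
```

```text
eef_pos: [0.5948, 0.053, 0.0469] ft_force: [6.8, 3.7, 0.4] 
eef_pos: [0.5883, 0.0592, 0.0469] ft_force: [6.2, 4.7, 1.1] 
eef_pos: [0.5812, 0.0636, 0.047] ft_force: [9.0, 9.5, 0.3]
```

```bash
f(){ sed -n '2p;4p'|tr '\n' ' '; echo; }
python3 -m creep '[[[0.0028,-0.0078,0],[0,0,0],255]]'|f
python3 -m creep '[[[0.0012,-0.008,0],[0,0,0],255]]'|f
python3 -m creep '[[[0.0,-0.008,0],[0,0,0],255]]'|f
```

```text
eef_pos: [0.5731, 0.0675, 0.047] ft_force: [6.2, 12.1, 1.4] 
eef_pos: [0.5637, 0.0692, 0.0468] ft_force: [1.2, 11.1, 5.0] 
eef_pos: [0.5546, 0.0691, 0.0467] ft_force: [0.8, 10.7, 6.0]
```

```bash
f(){ sed -n '2p;4p'|tr '\n' ' '; echo; }
python3 -m creep '[[[0.0,-0.008,0],[0,0,0],255]]'|f
python3 -m creep '[[[-0.001,-0.008,0],[0,0,0],255]]'|f
python3 -m creep '[[[-0.003,-0.0076,0],[0,0,0],255]]'|f
python3 -m creep '[[[-0.005,-0.0065,0],[0,0,0],255]]'|f
```

```text
eef_pos: [0.5458, 0.0677, 0.0464] ft_force: [-0.2, 3.6, 2.8] 
eef_pos: [0.537, 0.0646, 0.0458] ft_force: [1.7, 1.2, 0.2] 
eef_pos: [0.5284, 0.0602, 0.0453] ft_force: [-0.4, -0.4, -0.1] 
eef_pos: [0.5213, 0.0544, 0.045] ft_force: [-0.4, -1.1, 0.5]
```

Contact was lost over the last two rows, so I step back in towards the nut.

```bash
f(){ sed -n '2p;4p'|tr '\n' ' '; echo; }
python3 -m creep '[[[-0.0015,0.002,0],[0,0,0],255],[[0,0,0],[0,0,0],255]]'|f
python3 -m creep '[[[-0.001,0.0015,0],[0,0,0],255],[[0,0,0],[0,0,0],255]]'|f
python3 - <<'E'
from h import *
a=r.read_camera("top")[160:280,210:330]; b=r.read_camera("side")[170:270,290:390]
cv2.imwrite("pics/c4.png",np.hstack([cv2.resize(x,(400,400),interpolation=cv2.INTER_CUBIC) for x in(a,b)]))
E
```

```text
eef_pos: [0.5228, 0.0528, 0.0447] ft_force: [-4.2, 1.7, 0.9] 
eef_pos: [0.5235, 0.0531, 0.0445] ft_force: [-7.0, 5.1, 4.0]
```

View pics/c4.png

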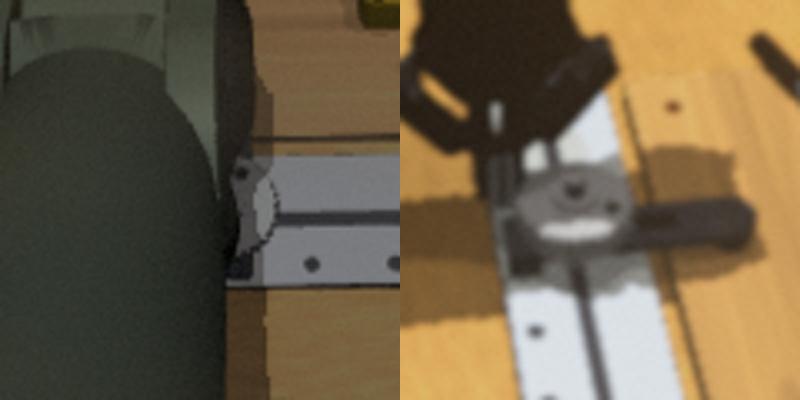

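Contact is back. The dimple shows at about top (282.3,211.6) and side (343,221.8).

```bash
python3 - <<'E'
from h import *
c=np.array([.5585,.0245])
for n,uv in(("top",(282.3,211.6)),("side",(343,221.8))):
    d=plane(n,uv,.061)[:2]-c; print(n,d,np.hypot(*d),np.degrees(np.arctan2(d[1],d[0])))
E
```

```text
top [ 0.01894965 -0.00991564] 0.021387120800065388 -27.621372355616334
side [ 0.01861785 -0.00874675] 0.02057011811203529 -25.1643479527099
```

The nut has turned 322° so far. I carry on, raising the tip slightly because the bar rises too.

```bash
f(){ sed -n '2p;4p'|tr '\n' ' '; echo; }
python3 -m creep '[[[-0.007,-0.0042,-0.001],[0,0,0],255]]'|f
python3 -m creep '[[[-0.0079,-0.0022,-0.001],[0,0,0],255]]'|f
python3 -m creep '[[[-0.008,-0.0003,-0.001],[0,0,0],255]]'|f
```

```text
eef_pos: [0.5197, 0.0471, 0.0453] ft_force: [-4.6, 3.7, -2.1] 
eef_pos: [0.5166, 0.0383, 0.046] ft_force: [-4.7, 4.1, -2.3] 
eef_pos: [0.5157, 0.0297, 0.0467] ft_force: [-6.2, 1.2, -4.2]
```

```bash
f(){ sed -n '2p;4p'|tr '\n' ' '; echo; }
python3 -m creep '[[[-0.008,0.0005,-0.0005],[0,0,0],255]]'|f
python3 -m creep '[[[-0.008,0.001,0],[0,0,0],255]]'|f
python3 -m creep '[[[-0.008,0.003,0],[0,0,0],255]]'|f
```

```text
eef_pos: [0.5159, 0.0214, 0.0471] ft_force: [-6.9, 1.1, -4.2] 
eef_pos: [0.5173, 0.013, 0.0472] ft_force: [-4.2, 0.4, -2.7] 
eef_pos: [0.5213, 0.0047, 0.0475] ft_force: [-3.2, 1.3, -1.8]
```

```bash
f(){ sed -n '2p;4p'|tr '\n' ' '; echo; }
python3 -m creep '[[[-0.0064,0.005,0],[0,0,0],255]]'|f
python3 -m creep '[[[-0.005,0.0064,0],[0,0,0],255]]'|f
python3 -m creep '[[[-0.0032,0.0073,0],[0,0,0],255]]'|f
```

```text
eef_pos: [0.5278, -0.0022, 0.048] ft_force: [-2.9, -1.6, -1.9] 
eef_pos: [0.5356, -0.0074, 0.0486] ft_force: [-3.5, -1.5, -0.3] 
eef_pos: [0.5429, -0.0114, 0.0488] ft_force: [-5.5, -5.1, 0.0]
```

```bash
f(){ sed -n '2p;4p'|tr '\n' ' '; echo; }
python3 -m creep '[[[-0.002,0.008,0],[0,0,0],255]]'|f
python3 -m creep '[[[-0.0005,0.008,0],[0,0,0],255]]'|f
python3 -m creep '[[[0,0.008,0],[0,0,0],255]]'|f
python3 -m creep '[[[0.0012,0.008,0],[0,0,0],255]]'|f
```

```text
eef_pos: [0.5514, -0.014, 0.049] ft_force: [-2.4, -5.8, -1.1] 
eef_pos: [0.5604, -0.0144, 0.0492] ft_force: [-2.9, -5.9, -1.7] 
eef_pos: [0.5689, -0.0141, 0.0494] ft_force: [-1.5, -2.7, -1.3] 
eef_pos: [0.5769, -0.0118, 0.0493] ft_force: [-0.4, -0.8, 0.4]
```

```bash
f(){ sed -n '2p;4p'|tr '\n' ' '; echo; }
python3 -m creep '[[[0.0015,-0.0005,0],[0,0,0],255]]'|f
python3 -m creep '[[[0.0036,0.0074,0],[0,0,0],255]]'|f
python3 -m creep '[[[0.0053,0.006,0],[0,0,0],255]]'|f
python3 -m creep '[[[0.0068,0.0042,0],[0,0,0],255]]'|f
```

```text
eef_pos: [0.5778, -0.0107, 0.0497] ft_force: [4.2, -6.8, -1.2] 
eef_pos: [0.5837, -0.0075, 0.0497] ft_force: [0.7, -4.7, -1.1] 
eef_pos: [0.5904, -0.0024, 0.0499] ft_force: [3.2, -8.1, -0.1] 
eef_pos: [0.5961, 0.0042, 0.0504] ft_force: [6.2, -7.3, 1.1]
```

```bash
f(){ sed -n '2p;4p'|tr '\n' ' '; echo; }
python3 -m creep '[[[0.0077,0.0023,0.0005],[0,0,0],255]]'|f
python3 -m creep '[[[0.0081,0.001,0.0005],[0,0,0],255]]'|f
python3 -m creep '[[[0.008,0,0.0005],[0,0,0],255]]'|f
python3 -m creep '[[[0.008,-0.001,0.0005],[0,0,0],255]]'|f
python3 - <<'E'
from h import *
a=r.read_camera("top")[160:280,210:330]; b=r.read_camera("side")[170:270,290:390]
cv2.imwrite("pics/c5.png",np.hstack([cv2.resize(x,(400,400),interpolation=cv2.INTER_CUBIC) for x in(a,b)]))
E
```

```text
eef_pos: [0.6005, 0.0121, 0.0507] ft_force: [9.1, -6.0, 1.1] 
eef_pos: [0.6028, 0.0211, 0.0507] ft_force: [9.8, -3.1, 1.8] 
eef_pos: [0.6032, 0.0299, 0.0507] ft_force: [9.9, -1.6, 3.4] 
eef_pos: [0.6023, 0.0386, 0.0504] ft_force: [9.1, -0.1, 5.3]
```

View pics/c5.png

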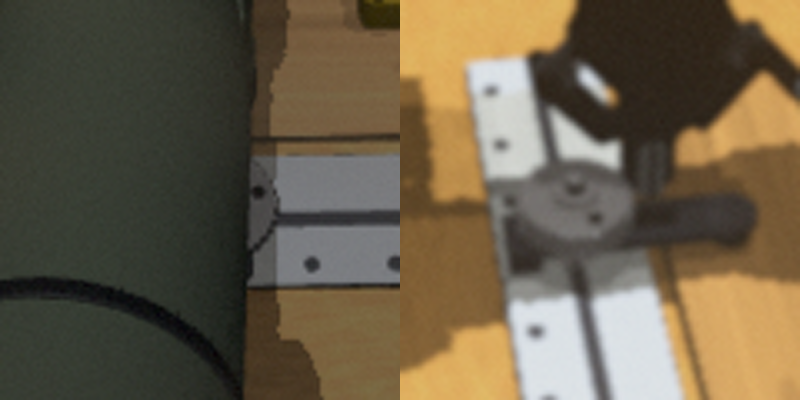

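The dimple now shows at top (287.4,217.3) and side (338.8,224.5).

```bash
python3 - <<'E'
from h import *
c=np.array([.5585,.0245])
for n,uv in(("top",(287.4,217.3)),("side",(338.75,224.5))):
    d=plane(n,uv,.0635)[:2]-c; print(n,d,np.hypot(*d),np.degrees(np.arctan2(d[1],d[0])))
E
```

```text
top [ 0.00634123 -0.01914664] 0.02016940296961092 -71.67550608826848
side [ 0.00759761 -0.01759936] 0.019169281442041462 -66.65023594454514
```

The total is about 639°, so about 81° remains, which is five rows.

```bash
f(){ sed -n '2p;4p'|tr '\n' ' '; echo; }
python3 -m creep '[[[0.008,-0.0025,0],[0,0,0],255]]'|f
python3 -m creep '[[[0.0066,-0.005,0],[0,0,0],255]]'|f
python3 -m creep '[[[0.0054,-0.0062,0],[0,0,0],255]]'|f
python3 -m creep '[[[0.0042,-0.007,0],[0,0,0],255]]'|f
python3 -m creep '[[[0.0028,-0.0078,0],[0,0,0],255]]'|f
```

```text
eef_pos: [0.5992, 0.047, 0.0504] ft_force: [8.6, 1.6, 4.6] 
eef_pos: [0.5936, 0.0547, 0.0501] ft_force: [6.2, 3.2, 3.9] 
eef_pos: [0.5862, 0.0608, 0.0497] ft_force: [6.4, 3.8, 2.3] 
eef_pos: [0.5784, 0.0654, 0.0493] ft_force: [4.8, 4.8, 1.9] 
eef_pos: [0.5698, 0.0686, 0.049] ft_force: [3.4, 5.9, 3.0]
```

Rolling is done. I withdraw outwards, move to beside the bar, and check the dimple.

```bash
python3 -m creep '[[[0.01,0.003,0],[0,0,0],255],[[0.015,0.01,0],[0,0,0],255],[[0,0.02,0],[0,0,0],255],[[0,0.02,0],[0,0,0],255],[[0,0.012,0],[0,0,0],255],[[0,0,0],[0,0,0],255]]'
python3 - <<'E'
from h import *
a=r.read_camera("top")[160:280,210:330]; b=r.read_camera("side")[170:270,290:390]
cv2.imwrite("pics/c6.png",np.hstack([cv2.resize(x,(400,400),interpolation=cv2.INTER_CUBIC) for x in(a,b)]))
E
```

```text
t: 12.2
eef_pos: [0.6327, 0.0909, 0.0469]
ee_rot: [2.22, 2.221, 0.003]
ft_force: [-0.4, 0.8, 0.5]
grip_width: -0.0002
grasp_force: 0.0
```

View pics/c6.png

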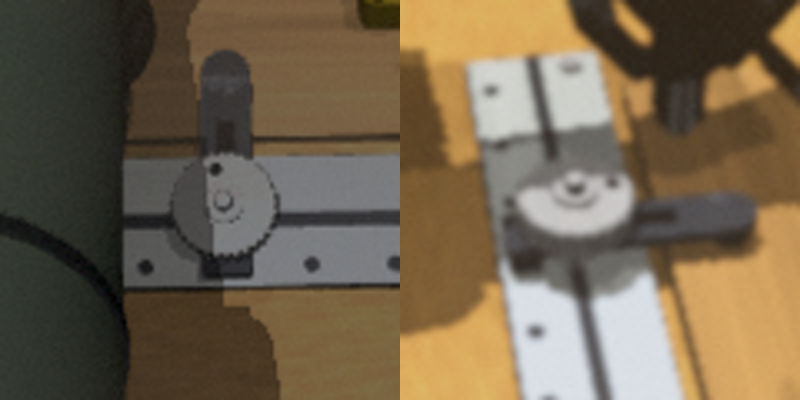

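The dimple is back at its starting bearing (about 12° against 15° before, in the image), so the nut has made two turns. I lower beside the bar and start pushing it clockwise, near the toe.

```bash
f(){ sed -n '2p;4p'|tr '\n' ' '; echo; }
python3 -m creep '[[[0,0,0.008],[0,0,0],255],[[0,0,0.008],[0,0,0],255],[[-0.015,0,0],[0,0,0],255],[[-0.015,0,0],[0,0,0],255]]'|f
python3 -m creep '[[[-0.008,0,0],[0,0,0],255]]'|f
python3 -m creep '[[[-0.006,0,0],[0,0,0],255]]'|f
python3 -m creep '[[[-0.006,0,0],[0,0,0],255]]'|f
python3 -m creep '[[[-0.006,0,0],[0,0,0],255]]'|f
```

```text
eef_pos: [0.6296, 0.0592, 0.0302] ft_force: [0.4, -0.9, 1.0] 
eef_pos: [0.6304, 0.0499, 0.0309] ft_force: [-0.0, 0.2, -0.0] 
eef_pos: [0.6309, 0.0448, 0.0311] ft_force: [0.5, 1.4, -0.6] 
eef_pos: [0.6311, 0.0395, 0.0312] ft_force: [1.5, 1.1, -1.3] 
eef_pos: [0.6309, 0.0337, 0.0311] ft_force: [0.6, 1.0, -0.2]
```

```bash
f(){ sed -n '2p;4p'|tr '\n' ' '; echo; }
python3 -m creep '[[[-0.009,0.0005,0],[0,0,0],255],[[-0.009,-0.0005,0],[0,0,0],255]]'|f
python3 -m creep '[[[-0.0088,-0.0016,0],[0,0,0],255],[[-0.0086,-0.0027,0],[0,0,0],255]]'|f
python3 -m creep '[[[-0.0082,-0.0037,0],[0,0,0],255],[[-0.0077,-0.0047,0],[0,0,0],255]]'|f
python3 -m creep '[[[-0.007,-0.0056,0],[0,0,0],255]]'|f
```

```text
eef_pos: [0.6302, 0.0158, 0.0307] ft_force: [-0.5, 1.0, -0.4] 
eef_pos: [0.6261, -0.002, 0.0308] ft_force: [0.2, 0.7, 0.6] 
eef_pos: [0.6176, -0.018, 0.0309] ft_force: [0.4, 0.2, 0.3] 
eef_pos: [0.6119, -0.025, 0.0309] ft_force: [1.0, 0.9, -0.2]
```

```bash
f(){ sed -n '2p;4p'|tr '\n' ' '; echo; }
python3 -m creep '[[[-0.0063,-0.0064,0],[0,0,0],255],[[-0.0055,-0.0071,0],[0,0,0],255],[[-0.0045,-0.0078,0],[0,0,0],255],[[0,0,0],[0,0,0],255]]'|f
python3 - <<'E'
from h import *
a=r.read_camera("top")[160:280,210:330]; b=r.read_camera("side")[150:300,270:420]
cv2.imwrite("pics/c7.png",np.hstack([cv2.resize(x,(400,400),interpolation=cv2.INTER_CUBIC) for x in(a,b)]))
E
```

```text
eef_pos: [0.5892, -0.0412, 0.0306] ft_force: [-0.3, 0.1, 0.9]
```

View pics/c7.png

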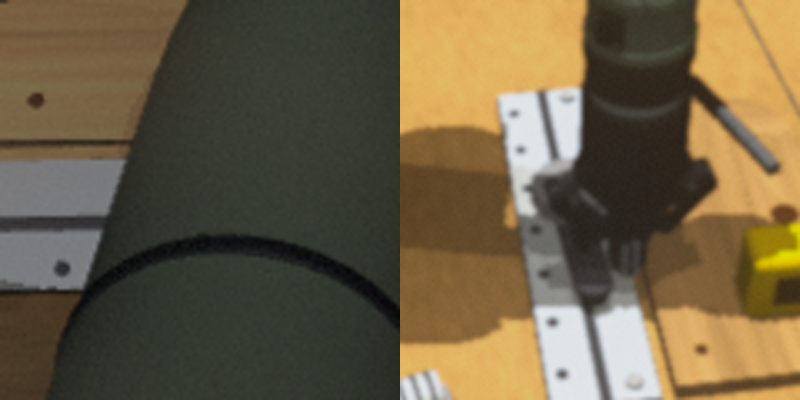

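The side view shows the bar swung round to lie along the bed, with its toe at about (595,290) in the crop. I back off, rise and look.

```bash
python3 -m creep '[[[0.002,0.01,0],[0,0,0],255],[[0,0,-0.03],[0,0,0],255],[[0,0,-0.04],[0,0,0],255],[[0,0,-0.04],[0,0,0],255],[[-0.04,-0.02,-0.02],[0,0,0],255],[[-0.05,-0.02,0],[0,0,0],255],[[-0.05,-0.02,0],[0,0,0],255],[[-0.05,-0.02,0],[0,0,0],255],[[-0.05,-0.02,0],[0,0,0],255],[[0,0,0],[0,0,0],255]]'
python3 - <<'E'
from h import *
a=r.read_camera("top")[110:260,170:380]; b=r.read_camera("side")[170:320,290:480]
cv2.imwrite("pics/c8.png",np.hstack([cv2.resize(x,(400,400*x.shape[0]//x.shape[1]),interpolation=cv2.INTER_CUBIC)[:285] for x in(a,b)]))
A=cv2.imread("pics/top0.png"); d=cv2.absdiff(A,r.read_camera("top")).max(2)
for n,(x,y,w,h) in dict(tape=(315,122,30,50),marker=(195,130,70,40),edgeL=(195,160,40,50),roller=(345,270,125,60)).items(): print(n,(d[y:y+h,x:x+w]>40).sum())
E
```

```text
t: 15.3
eef_pos: [0.5057, -0.2699, 0.1611]
ee_rot: [2.228, 2.212, -0.003]
ft_force: [1.1, 0.7, -0.8]
grip_width: 0.0003
grasp_force: 0.0
tape 0
marker 0
edgeL 0
roller 4484
```

View pics/c8.png

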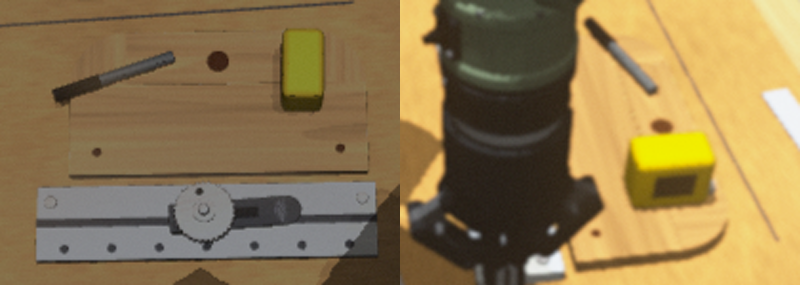

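The bar lies along the bed, off the board. The dimple at (199,191) is at its two-turn bearing, and the board, marker and tape haven't moved.

```bash
python3 -c "
from plant import r
print(r.job_done())"
```

```text
the job is handed in; nothing more can be done
None
```

The job is handed in at about 15 s: the nut is two full turns loose (to within about 10° by the dimple), the bar lies along the bed wholly off the board, and the board, tape and marker have not moved; the arm hid the roller in the last picture, but no move went near it.

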